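Lock the tea tin's lid, then find the fullest of three tins by weight and hold it up

ROBOT

A 6-joint arm with a two-finger parallel gripper is mounted at the origin on a cart in front of the work surface, level with it; the furniture and walls round the work are solid. World frame = base frame: x ahead of the robot, y to its left, z up, the work surface at z = 0. Lengths are in m, angles in degrees, forces in N, time in s.
With the tool pointing down it reaches from about 0.35 to 0.875 m from the base axis. Payload 4.2 kg.
Tool frame: the origin (TCP) lies at the very end of the fingers, on their centre line; the grasp point (between the pads) lies 19 mm behind it; z points along the fingers, y is the line along which they close (so a half turn about z gives the same grasp; the last joint's range is limited). The gripper opens to 87 mm and grips with 3 to 60 N. Pads are 19 mm wide; open, the fingers measure 117 mm over their backs; the gripper's body (75 mm by 190 mm) begins 51 mm behind the grasp point.
Start: joints at [-58.178, 22.042, 0.453, 0, -68.411, -14.817], TCP at [0.183, -0.598, 0.223] pointing down, gripper open.
Joint ranges: [-179.83, 179.83], [-69.29, 118.12], [-61.27, 80.66], [-181.25, 117.63], [-171.15, -9.14], [-177.46, 177.46]. Speed limits (degrees/s): [159.86, 159.86, 180, 180, 180, 180].

INTERFACE

Orientations are given as [roll, pitch, yaw] about the fixed x, y, z axes, in that order (R = Rz(yaw) Ry(pitch) Rx(roll)).
In Python, from bench import bot, eyes gives the robot as it stands.
- The arm moves only by the tool jog_arm, never from a script. Its argument "steps" is a list of rows, each an object with "xyz": the shift along the tool's x, y, z in units of 50 mm (1.0 is 50 mm), a list of three; "dr": the turn, a rotation vector about the tool's x, y, z in degrees, a list of three. A call has 1 to 8 rows; each row is the pose to reach, as a shift and turn from the pose commanded when the call began, along the tool's axes at that moment; what a row does not reach only later rows make up. A row lasts 1/8 s, in which the tool goes at most 62.5 mm and 10.7 degrees, less where a joint would pass 70% of its speed; a pose out of reach is approached as far as the arm can. A call with a gripper value outside its range is refused whole. "fingers" is the opening, from 0 (shut) to 1 (fully open), set as the call begins (left out, the last holds). The fingers move at their own pace and stop on an object; "grip_force" is the grip in N (left out, the last holds). Time passes only in rows, so rows that repeat a pose let the fingers close. It gives the time, the measured TCP pose, the force, the opening and the grip force at its end, in the units of the state.
- bot.get_obs(): the state, without advancing time (a new reading comes with each control period).
- eyes.read_camera(name): name is "side" or "top"; returns (picture, depth): 384x512x3 uint8, red, green, blue; 384x512 float32, m along the optical axis (not along the pixel's ray), 0 where there is no reading.
- eyes.camera_info(name): a dict with "fx", "fy", "cx", "cy" (pixels), "extrinsics" (4x4, takes a point from camera to world coordinates). Camera axes: x right, y up, looking along -z (the intrinsics and any distortion apply to the point x, -y, -z); pixel columns grow to the right and rows downward; lengths in m; the calibration is good to about 2 mm. A picture is of the moment at which its call begins. camera_info takes no time and is no camera call.
- bot.job_done(): hands the job in; it is judged then, once.
Trained networks look in the newest picture that a camera, given by its name, has taken for a name from the list of things; names that differ only in an ending like _2 or _b are one class to them, and where a whole thing is asked for, a point or a joint stands for the part that bears it (a point fixed in the world has none). Each returns a list of dicts, best first, with "conf" (0 to 1); they miss things now and then, are a little off and sometimes report something else, mostly with a low value. They report only what shows in the picture. A call takes as long as a camera call.
- eyes.look_for(camera, name): "position" ([x, y, z] in m, in world coordinates, good to about 4 mm: the middle of the surface that is visible of it).
- eyes.outline_of(camera, name): "pixels" (384x512 bool, what is visible of it).
The state is a dict: "t": time; "joint_positions": joint angles; "qd": joint speeds; "effort": joint torques, N m; "ee_pos": TCP position; "orientation": TCP orientation; "ft_force": force on the tool from outside, world axes, zero at the start; "moment": the same for the moment, N m; "grip_width": finger opening in m; "finger_force": force on a finger pad.
Only numpy, scipy, OpenCV 4.12 (cv2) and the standard library are available. Lean on these libraries where they do the work, as an engineer would, in place of code of your own. Each camera call takes 0.05 s, during which the arm holds its last target. There are 200 camera calls.

TASK

First turn the one open closing collar on the three tea tins clockwise until its lug is at the red locked mark, so that no lid can come off. Then heft the tins one after another, raising each about a centimetre within its socket and setting it back, to feel which is the heaviest; take only that one out and hold it up, upright, steady and over the rack, with its bottom at least 10 cm above the rack's top. Finish while still holding it there, with the other two tins back in their sockets, all collars locked and the things around undisturbed.

Things in the scene. Friction and masses are not known exactly. Their poses are not given: they have to be found in the camera images.
- rack: light wooden tin rack, fixed to the worktop: block of 100 (x) x 370 (y) x 40 (z) mm with three square sockets, 64 mm wide and 28 mm deep (socket floor 12 mm above the worktop), at y = +125, 0 and -125 mm. Origin: centre of its underside, y along the row, its front faces -x. A wall cabinet overhangs the worktop, from 0.56 m ahead of the robot and 0.45 m up.
- tin_1: one of three identical closed green tea tins, 60 x 60 x 90 mm to the shoulder; above it a steel collar, 56 mm wide, 91 to 111 mm up, round a 44 mm lid 110 mm up. Origin: centre of the underside, z up; -x is the front with a paper label and, at its top edge, a red mark. Grip the collar, or two flat sides. Sockets and weights (0.25 to 0.7 kg, heaviest by 0.1 or more) vary.
- tin_2: one of three identical closed green tea tins, 60 x 60 x 90 mm to the shoulder; above it a steel collar, 56 mm wide, 91 to 111 mm up, round a 44 mm lid 110 mm up. Origin: centre of the underside, z up; -x is the front with a paper label and, at its top edge, a red mark. Grip the collar, or two flat sides. Sockets and weights (0.25 to 0.7 kg, heaviest by 0.1 or more) vary.
- tin_3: one of three identical closed green tea tins, 60 x 60 x 90 mm to the shoulder; above it a steel collar, 56 mm wide, 91 to 111 mm up, round a 44 mm lid 110 mm up. Origin: centre of the underside, z up; -x is the front with a paper label and, at its top edge, a red mark. Grip the collar, or two flat sides. Sockets and weights (0.25 to 0.7 kg, heaviest by 0.1 or more) vary.
- collar_1 (a joint): captive collar of tin_1: 56 mm ring, 20 mm high, turning about the tin's z; a red lug reaches 39 mm out at its foot. 0 rad = locked, lug over the red mark at the tin's front; positive = open, lug turned counter-clockwise from above. Lock clockwise; stops at -0.06 and 1.45; friction 0.03 N m, stays where left. One of the three starts open by 0.7 to 1.25, the others locked.
- collar_2 (a joint): captive collar of tin_2: 56 mm ring, 20 mm high, turning about the tin's z; a red lug reaches 39 mm out at its foot. 0 rad = locked, lug over the red mark at the tin's front; positive = open, lug turned counter-clockwise from above. Lock clockwise; stops at -0.06 and 1.45; friction 0.03 N m, stays where left. One of the three starts open by 0.7 to 1.25, the others locked.
- collar_3 (a joint): captive collar of tin_3: 56 mm ring, 20 mm high, turning about the tin's z; a red lug reaches 39 mm out at its foot. 0 rad = locked, lug over the red mark at the tin's front; positive = open, lug turned counter-clockwise from above. Lock clockwise; stops at -0.06 and 1.45; friction 0.03 N m, stays where left. One of the three starts open by 0.7 to 1.25, the others locked.
- kitchen_timer: bystander: red and white wind-up kitchen timer, 63 x 63 x 47 mm, origin under its centre; right of the rack
- lemon: bystander: lemon, 71 x 53 x 51 mm, origin at its underside; right of the rack
- wooden_spoon: bystander: wooden spoon lying flat, 295 x 46 x 14 mm, origin under its middle; left of the rack
- measure_cup: bystander: small metal measuring cup with a handle, 45 x 128 x 24 mm, origin under its middle; behind the rack on the left

How it is judged:
By the outcome, as a careful person would: the job done as asked, in the order asked, and still so for the second after the job is handed in, while the arm keeps its last pose, push and grip.
It also fails if it takes over 72 s, if anything falls off the work surface, if the arm or the gripper's body presses on something with over 40 N, if the wrist force passes 120 N, or if a joint passes its speed limit or range.

## Working session

There is one attempt and no reset: what is moved stays moved. The work goes in short steps, Python scripts to look and compute and a tool call to move; the robot and the scene stay as the last step left them, time stands still between calls to the robot, and variables do not carry over. Pictures are saved under pics/ and viewed, at most 10 in all, crops included, and the job is handed in when it is done.

Besides the shell and the picture viewer there is one more tool, called after "Call:" in YAML: its name, and indented under it one key for each argument. jog_arm: Moves the arm, as the interface text tells. Its arguments: {"type":"object","properties":{"steps":{"type":"array"},"fingers":{"type":"number"},"grip_force":{"type":"number"}},"required":["steps"]}

```bash
mkdir -p pics; ls; python3 - <<'E'
from bench import bot, eyes
import cv2, numpy as np
o=bot.get_obs();print(o)
for c in("top","side"):
    p,d=eyes.read_camera(c);cv2.imwrite(f"pics/{c}0.png",p[:,:,::-1]);np.savez(f"{c}0.npz",p=p,d=d)
    i=eyes.camera_info(c);print(c,i)
    for n in("tin_1","collar_1","rack"):
        for r in eyes.look_for(c,n)[:5]:print(n,np.round(r["position"],3),round(r["conf"],2))
E
```

```text
pics
{'t': 0.0, 'joint_positions': array([-5.81773950e+01,  2.20901687e+01,  3.79293823e-01, -2.92641985e-02,
       -6.84097643e+01, -1.48166437e+01]), 'qd': array([-0.09003656,  0.01885975, -0.04633061, -0.00320382, -0.02221872,
       -0.00423138]), 'effort': array([-9.94534312e-04, -3.90662098e+01,  1.87408465e+01,  4.22011122e+00,
        1.10124220e-02, -2.08913302e-04]), 'ee_pos': array([ 0.18263927, -0.59709003,  0.2214618 ]), 'orientation': array([ 1.79876417e+02, -4.56702974e-03, -1.63004831e+02]), 'ft_force': array([-0.31390026, -0.30946046, -0.83217456]), 'moment': array([-0.05019967, -0.02167168, -0.04119846]), 'finger_force': 0.0, 'grip_width': 0.08702128831653125}
top {'fx': 350.5549796075221, 'fy': 350.5549796075221, 'cx': 247.42547506951158, 'cy': 191.35383740234303, 'extrinsics': array([[ 0.00889531,  0.98678666, -0.16178057,  0.32229207],
       [-0.99990394,  0.01049733,  0.00905036,  0.01760619],
       [ 0.01062904,  0.16168453,  0.98678525,  1.34326184],
       [ 0.        ,  0.        ,  0.        ,  1.        ]])}
tin_1 [ 0.499 -0.174  0.122] 0.83
tin_1 [ 0.482 -0.056  0.118] 0.75
tin_1 [0.463 0.064 0.127] 0.73
collar_1 [ 0.477 -0.059  0.12 ] 0.65
collar_1 [0.462 0.061 0.121] 0.61
rack [ 0.475 -0.044  0.042] 0.64
side {'fx': 347.6419904870512, 'fy': 347.6419904870512, 'cx': 257.45013454625894, 'cy': 190.3725201724113, 'extrinsics': array([[-0.30084212,  0.71806472, -0.62759626, -0.26286083],
       [-0.95353791, -0.23760076,  0.18523316,  0.20343737],
       [-0.01610795,  0.65416277,  0.75618226,  1.02757942],
       [ 0.        ,  0.        ,  0.        ,  1.        ]])}
tin_1 [0.446 0.07  0.098] 0.96
tin_1 [ 0.462 -0.049  0.097] 0.87
tin_1 [ 0.503 -0.156  0.104] 0.46
collar_1 [ 0.505 -0.16   0.121] 0.45
collar_1 [ 0.474 -0.054  0.122] 0.44
rack [0.449 0.001 0.041] 0.64
```

```bash
python3 - <<'E'
import numpy as np,cv2
for c,(a,b,e,f) in {"top":(90,230,150,350),"side":(90,290,150,420)}.items():
    z=np.load(c+"0.npz");p=z["p"][:,:,::-1]
    s=cv2.resize(p[a:b,e:f],None,fx=2.9,fy=2.9,interpolation=2)
    if c=="top": T=cv2.resize(p,None,fx=1,fy=1); cv2.imwrite("pics/tc.png",s)
    else: cv2.imwrite("pics/sc.png",s)
E
```

```text
(no output)
```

View pics/top0.png

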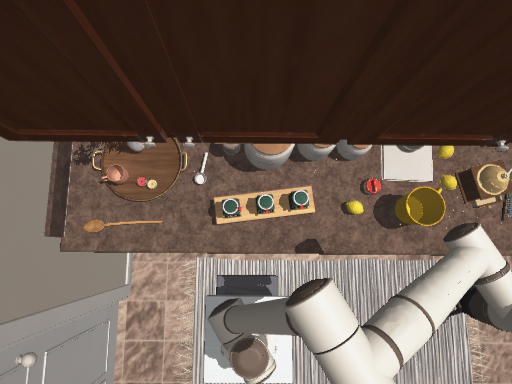

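View pics/tc.png

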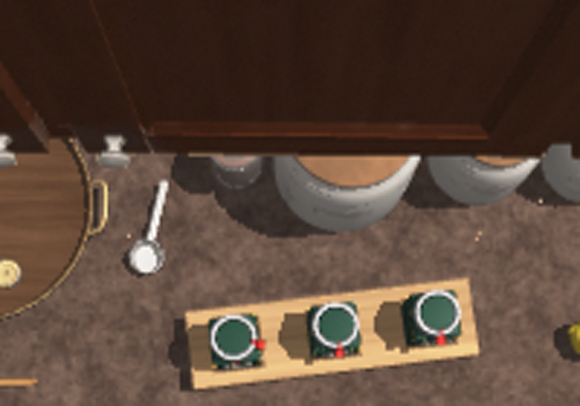

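View pics/sc.png

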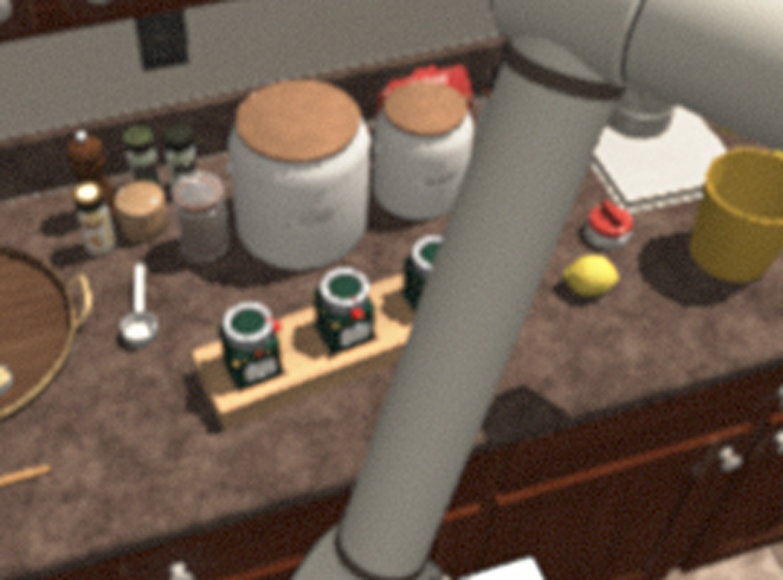

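The top view shows the rack with three tins. In the crop, the left tin (y≈+0.06) has its lug at right (260,345), so it is open. The middle and right tins have their lugs at the front (340,352) and (440,340). Next I'll measure centres, rack yaw and lug angle.

```bash
cat > h.py <<'E'
import numpy as np,cv2
from bench import bot,eyes
def world(c,d):
    i=eyes.camera_info(c);v,u=np.mgrid[0:384,0:512]
    P=np.stack([(u-i["cx"])/i["fx"]*d,-(v-i["cy"])/i["fy"]*d,-d,np.ones_like(d)],-1)
    return (P@np.array(i["extrinsics"]).T)[...,:3]
def tins(c,p,d):
    W=world(c,d);m=(d>0)&(W[...,0]>.38)&(W[...,0]<.56)&(W[...,1]<.12)&(W[...,1]>-.24)
    top=m&(W[...,2]>.112)&(W[...,2]<.135)
    n,l,s,_=cv2.connectedComponentsWithStats(top.astype(np.uint8))
    q=p.astype(int);red=m&(q[...,0]>130)&(q[...,1]<80)&(q[...,2]<80)&(W[...,2]>.09)
    for k in range(1,n):
        if s[k,4]<40:continue
        P=W[l==k];ce=cv2.minEnclosingCircle(P[:,:2].astype(np.float32))
        r=W[red&(np.hypot(W[...,0]-P[:,0].mean(),W[...,1]-P[:,1].mean())<.055)]
        print(c,"n",s[k,4],"mean",P.mean(0).round(4),"circ",np.round(ce[0],4),round(ce[1],4),"red",len(r),r.mean(0).round(4) if len(r) else "")
    k=m&(abs(W[...,2]-.04)<.006)
    print("rack",cv2.minAreaRect(W[k][:,:2].astype(np.float32)))
E
python3 - <<'E'
from h import *
for c in("top","side"):
    z=np.load(c+"0.npz");tins(c,z["p"],z["d"])
E
```

```text
top n 209 mean [ 0.5016 -0.1807  0.1222] circ [ 0.4979 -0.1818] 0.0322 red 7 [ 0.4713 -0.1871  0.1104]
top n 204 mean [ 0.486  -0.0569  0.1223] circ [ 0.4843 -0.0578] 0.0301 red 6 [ 0.4547 -0.0629  0.1109]
top n 202 mean [0.4693 0.0661 0.122 ] circ [0.4707 0.0639] 0.0303 red 7 [0.463  0.0355 0.1102]
rack ((0.4869718551635742, -0.058695048093795776), (0.1009184941649437, 0.36747121810913086), 7.407886505126953)
side n 79 mean [ 0.5071 -0.17    0.1199] circ [ 0.5038 -0.1751] 0.0272 red 0 
side n 178 mean [ 0.4826 -0.0563  0.1204] circ [ 0.4842 -0.0571] 0.0288 red 12 [ 0.4536 -0.0628  0.1079]
side n 195 mean [0.4666 0.0669 0.1202] circ [0.4679 0.0677] 0.0296 red 2 [0.4604 0.035  0.1096]
rack ((0.4802358150482178, -0.01913432776927948), (0.1047007143497467, 0.29341790080070496), 7.724620819091797)
```

```bash
cat >> h.py <<'E'
from scipy.spatial.transform import Rotation as Ro
def to(x,y,z,yaw):
    o=bot.get_obs();R=Ro.from_euler("xyz",o["orientation"],degrees=True)
    T=Ro.from_euler("xyz",[180,0,yaw],degrees=True)
    print("to",x,y,z,yaw,"xyz",(R.inv().apply(np.array([x,y,z])-o["ee_pos"])/.05).round(3),"dr",(R.inv()*T).as_rotvec(degrees=True).round(1))
E
python3 -c "
from h import *
to(.470,.0665,.2,-102.5)"
```

```text
to 0.47 0.0665 0.2 -102.5 xyz [-9.377 11.021  0.451] dr [  0.    0.  -60.5]
```

Call:
jog_arm:
  steps:
    - {"xyz": [-9.37,11.02,0.45],"dr": [0,0,-60.5]}
    - {"xyz": [-9.37,11.02,0.45],"dr": [0,0,-60.5]}
    - {"xyz": [-9.37,11.02,0.45],"dr": [0,0,-60.5]}
    - {"xyz": [-9.37,11.02,0.45],"dr": [0,0,-60.5]}
    - {"xyz": [-9.37,11.02,0.45],"dr": [0,0,-60.5]}
    - {"xyz": [-9.37,11.02,0.45],"dr": [0,0,-60.5]}
    - {"xyz": [-9.37,11.02,0.45],"dr": [0,0,-60.5]}
    - {"xyz": [-9.37,11.02,0.45],"dr": [0,0,-60.5]}
  fingers: 1
  grip_force: 15

```text
t: 1.4
ee_pos: [0.3816, -0.1369, 0.2075]
orientation: [-179.9, 0.0, -102.5]
ft_force: [0.4, -0.1, 0.3]
grip_width: 0.087
finger_force: 0.0
```

```bash
python3 -c "
from h import *
to(.470,.0665,.2,-102.5)"
```

```text
to 0.47 0.0665 0.2 -102.5 xyz [-4.354 -0.846  0.154] dr [-0.1  0.   0. ]
```

Call:
jog_arm:
  steps:
    - {"xyz": [-4.35,-0.85,0.15],"dr": [0,0,0]}
    - {"xyz": [-4.35,-0.85,0.15],"dr": [0,0,0]}
    - {"xyz": [-4.35,-0.85,0.15],"dr": [0,0,0]}
    - {"xyz": [-4.35,-0.85,0.15],"dr": [0,0,0]}
    - {"xyz": [-4.35,-0.85,0.15],"dr": [0,0,0]}
    - {"xyz": [-4.35,-0.85,0.15],"dr": [0,0,0]}

```text
t: 2.15
ee_pos: [0.4691, 0.0639, 0.1994]
orientation: [180.0, -0.0, -102.5]
ft_force: [-0.4, -0.0, 0.4]
grip_width: 0.0871
finger_force: 0.0
```

```bash
python3 -c "
from h import *
to(.470,.0665,.109,-102.5)
p,d=eyes.read_camera('side');cv2.imwrite('pics/s1.png',cv2.resize(p[100:290,150:420,::-1],None,fx=2.9,fy=2.9,interpolation=2));tins('side',p,d)
"
```

```text
to 0.47 0.0665 0.109 -102.5 xyz [-0.056 -0.008  1.807] dr [ 0. -0.  0.]
side n 43 mean [ 0.4809 -0.1867  0.1192] circ [ 0.4875 -0.1862] 0.0238 red 10 [ 0.47   -0.1872  0.1087]
rack ((0.46450477838516235, -0.0600685179233551), (0.062059078365564346, 0.36709657311439514), 7.801480293273926)
```

Call:
jog_arm:
  steps:
    - {"xyz": [-0.04,0,0.9],"dr": [0,0,0]}
    - {"xyz": [-0.04,0,1.5],"dr": [0,0,0]}
    - {"xyz": [-0.04,0,1.7],"dr": [0,0,0]}
    - {"xyz": [-0.04,0,1.8],"dr": [0,0,0]}
    - {"xyz": [-0.04,0,1.8],"dr": [0,0,0]}

```text
t: 2.82
ee_pos: [0.4706, 0.0662, 0.1103]
orientation: [-179.9, 0.0, -102.5]
ft_force: [-0.2, -0.0, 0.3]
grip_width: 0.0871
finger_force: 0.0
```

Call:
jog_arm:
  steps:
    - {"xyz": [0,0,0],"dr": [0,0,0]}
    - {"xyz": [0,0,0],"dr": [0,0,0]}
    - {"xyz": [0,0,0],"dr": [0,0,0]}
    - {"xyz": [0,0,0],"dr": [0,0,0]}
    - {"xyz": [0,0,0],"dr": [0,0,0]}
    - {"xyz": [0,0,0],"dr": [0,0,0]}
  fingers: 0.55
  grip_force: 12

```text
t: 3.58
ee_pos: [0.4699, 0.0663, 0.1096]
orientation: [180.0, -0.0, -102.5]
ft_force: [-0.6, 0.2, 1.9]
grip_width: 0.0535
finger_force: 12.0
```

Call:
jog_arm:
  steps:
    - {"xyz": [0,0,0],"dr": [0,0,9]}
    - {"xyz": [0,0,0],"dr": [0,0,18]}
    - {"xyz": [0,0,0],"dr": [0,0,27]}
    - {"xyz": [0,0,0],"dr": [0,0,36]}
    - {"xyz": [0,0,0],"dr": [0,0,45]}
    - {"xyz": [0,0,0],"dr": [0,0,54]}
    - {"xyz": [0,0,0],"dr": [0,0,62]}
    - {"xyz": [0,0,0],"dr": [0,0,62]}

```text
t: 4.58
ee_pos: [0.4701, 0.0665, 0.1098]
orientation: [180.0, 0.0, -164.4]
ft_force: [-1.5, 1.0, 3.4]
grip_width: 0.0539
finger_force: 12.0
```

```bash
python3 -c "
from h import *
o=bot.get_obs();print(o['moment'],o['ee_pos'],o['orientation'])
p,d=eyes.read_camera('side');q=p.astype(int);W=world('side',d)
r=(q[...,0]>130)&(q[...,1]<80)&(q[...,2]<80)&(abs(W[...,0]-.46)<.06)&(abs(W[...,1]-.05)<.06)
print(W[r].round(3))
cv2.imwrite('pics/s2.png',cv2.resize(p[130:270,180:320,::-1],None,fx=4,fy=4,interpolation=2))"
```

```text
[0.53479157 0.71724607 0.01387694] [0.47009109 0.06652114 0.10981157] [ 1.79984626e+02  2.41561898e-02 -1.64387169e+02]
[]
```

View pics/s2.png

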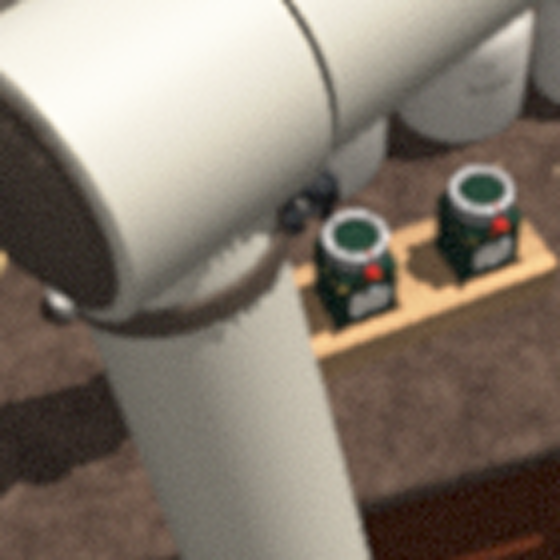

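The arm hides the left tin; the other two show their lugs at the front. I'll turn a few degrees more while watching the moment.

Call:
jog_arm:
  steps:
    - {"xyz": [0,0,0],"dr": [0,0,3]}
    - {"xyz": [0,0,0],"dr": [0,0,6]}
    - {"xyz": [0,0,0],"dr": [0,0,6]}

```text
t: 5.0
ee_pos: [0.4702, 0.0665, 0.1099]
orientation: [180.0, 0.0, -170.4]
ft_force: [-2.9, 2.1, 5.8]
grip_width: 0.0539
finger_force: 12.0
```

```bash
python3 -c "
from h import *
o=bot.get_obs();print(o['moment'],o['orientation'])"
```

```text
[0.83588788 0.83508933 0.00792144] [ 1.79985153e+02  3.35242731e-02 -1.70358762e+02]
```

Call:
jog_arm:
  steps:
    - {"xyz": [0,0,0],"dr": [0,0,0]}
    - {"xyz": [0,0,0],"dr": [0,0,0]}
    - {"xyz": [0,0,0],"dr": [0,0,0]}
    - {"xyz": [0,0,-1],"dr": [0,0,0]}
    - {"xyz": [0,0,-2],"dr": [0,0,0]}
    - {"xyz": [2,0,-3],"dr": [0,0,0]}
    - {"xyz": [2,-2.5,-3],"dr": [0,0,0]}
    - {"xyz": [2,-2.5,-3],"dr": [0,0,0]}
  fingers: 1

```text
t: 6.0
ee_pos: [0.393, -0.065, 0.2589]
orientation: [-180.0, 0.1, -170.2]
ft_force: [1.4, -0.8, 0.6]
grip_width: 0.0871
finger_force: 0.0
```

```bash
python3 -c "
from h import *
o=bot.get_obs();print(o['ee_pos'])
for c in ('top','side'):
  p,d=eyes.read_camera(c);tins(c,p,d);np.savez(c+'3.npz',p=p,d=d)
cv2.imwrite('pics/s3.png',cv2.resize(p[150:290,180:330,::-1],None,fx=4,fy=4,interpolation=2))"
```

```text
[ 0.39301354 -0.06500235  0.25889223]
top n 174 mean [ 0.505  -0.1833  0.1226] circ [ 0.5033 -0.1815] 0.0284 red 0 
top n 111 mean [ 0.4962 -0.0531  0.1224] circ [ 0.4887 -0.0557] 0.0268 red 0 
top n 166 mean [0.4751 0.0661 0.1221] circ [0.4711 0.0659] 0.0282 red 0 
rack ((0.505717396736145, -0.05972646176815033), (0.09905660897493362, 0.3590116798877716), 1.2508230209350586)
side n 94 mean [0.4697 0.0788 0.1201] circ [0.4686 0.0739] 0.0279 red 0 
rack ((0.46387699246406555, 0.09660886973142624), (0.10558600723743439, 0.0464065819978714), 0.37002629041671753)
```

View pics/s3.png

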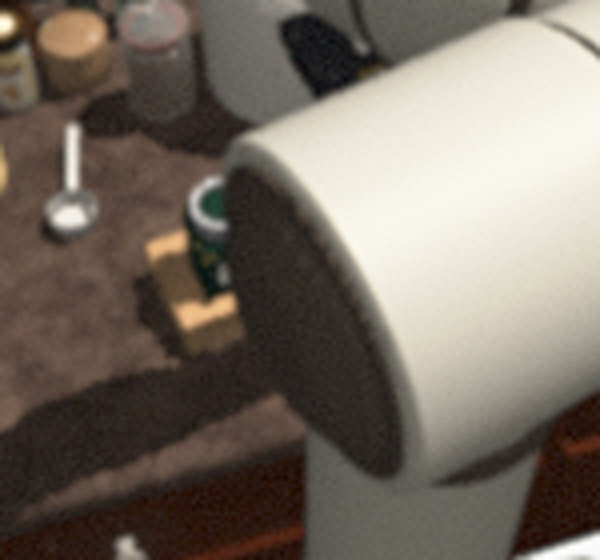

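The arm still hides the left tin's front. I'll move over to the right tin and look from there.

```bash
python3 -c "
from h import *
to(.502,-.1805,.19,-172.5)"
```

```text
to 0.502 -0.1805 0.19 -172.5 xyz [-1.802 -2.564  1.388] dr [-0.   0.1  1.7]
```

Call:
jog_arm:
  steps:
    - {"xyz": [-1.8,-2.56,0],"dr": [0,0,1.7]}
    - {"xyz": [-1.8,-2.56,0],"dr": [0,0,1.7]}
    - {"xyz": [-1.8,-2.56,0],"dr": [0,0,1.7]}
    - {"xyz": [-1.8,-2.56,1.39],"dr": [0,0,1.7]}
    - {"xyz": [-1.8,-2.56,1.39],"dr": [0,0,1.7]}
    - {"xyz": [-1.8,-2.56,1.39],"dr": [0,0,1.7]}

```text
t: 6.85
ee_pos: [0.5041, -0.1758, 0.1892]
orientation: [-179.9, -0.0, -172.1]
ft_force: [-0.0, -0.2, 0.8]
grip_width: 0.0868
finger_force: 0.0
```

```bash
python3 -c "
from h import *
o=bot.get_obs();print(o['ee_pos'])
for c in ('top','side'):
  p,d=eyes.read_camera(c);tins(c,p,d);np.savez(c+'4.npz',p=p,d=d)
to(.502,-.181,.07,-172.5)
cv2.imwrite('pics/s4.png',cv2.resize(p[170:250,210:310,::-1],None,fx=7,fy=7,interpolation=2))"
```

```text
[ 0.5040529  -0.17580084  0.18922629]
top n 42 mean [ 0.5165 -0.1696  0.1218] circ [ 0.5149 -0.1688] 0.0168 red 7 [ 0.4731 -0.1873  0.1126]
top n 209 mean [0.47   0.0656 0.1221] circ [0.4661 0.0667] 0.0322 red 9 [0.4393 0.0598 0.1121]
top n 47 mean [ 0.4814 -0.1833  0.122 ] circ [ 0.4849 -0.1826] 0.0218 red 7 [ 0.4731 -0.1873  0.1126]
rack ((0.4864175319671631, -0.0564582496881485), (0.10049325972795486, 0.3630951941013336), 7.533300876617432)
side n 166 mean [ 0.4991 -0.1796  0.1205] circ [ 0.501  -0.1807] 0.0285 red 13 [ 0.4707 -0.1874  0.1061]
side n 64 mean [ 0.4759 -0.0712  0.1203] circ [ 0.479  -0.0681] 0.0296 red 9 [ 0.4513 -0.0618  0.1109]
rack ((0.48606497049331665, -0.05720683932304382), (0.10415512323379517, 0.36966854333877563), 7.295670986175537)
to 0.502 -0.181 0.07 -172.5 xyz [ 0.083 -0.092  2.418] dr [-0.1  0.2  0.4]
```

View pics/s4.png

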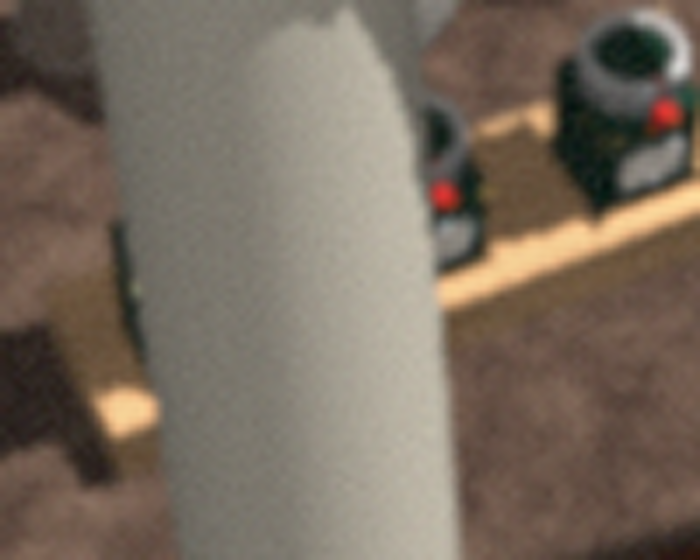

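The side view is half hidden. The top camera sees the left tin's lug at offset (-0.031,-0.006), the same bearing as the locked ones. Descending on the right tin.

Call:
jog_arm:
  steps:
    - {"xyz": [0.08,-0.09,0.3],"dr": [0,0,0.4]}
    - {"xyz": [0.08,-0.09,1.0],"dr": [0,0,0.4]}
    - {"xyz": [0.08,-0.09,1.6],"dr": [0,0,0.4]}
    - {"xyz": [0.08,-0.09,2.1],"dr": [0,0,0.4]}
    - {"xyz": [0.08,-0.09,2.4],"dr": [0,0,0.4]}
    - {"xyz": [0.08,-0.09,2.4],"dr": [0,0,0.4]}

```text
t: 7.7
ee_pos: [0.4996, -0.1809, 0.0678]
orientation: [180.0, -0.1, -172.6]
ft_force: [0.3, -0.7, 0.2]
grip_width: 0.0869
finger_force: 0.0
```

```bash
python3 -c "
from h import *
to(.502,-.181,.07,-172.5)
print(bot.get_obs()['ft_force'])
for c,f,n in (('top','0','start'),('top','4','now')):
  z=np.load(c+f+'.npz');p=z['p'].astype(float);W=world(c,z['d'])
  w=np.clip(p[...,0]-1.3*np.maximum(p[...,1],p[...,2])-20,0,None)
  for x,y in ((.470,.0665),(.486,-.057),(.502,-.1805)):
    m=(np.hypot(W[...,0]-x,W[...,1]-y)<.055)&(W[...,2]>.1)&(W[...,2]<.13)
    ww=w*m
    if ww.sum()==0: continue
    cx=(W[...,0]*ww).sum()/ww.sum()-x;cy=(W[...,1]*ww).sum()/ww.sum()-y
    print(n,x,round(cx,4),round(cy,4),np.degrees(np.arctan2(-cy,-cx)).round(1),int(ww.sum()))
"
```

```text
to 0.502 -0.181 0.07 -172.5 xyz [-0.046 -0.008 -0.043] dr [ 0.  -0.1 -0.1]
[ 0.30329556 -0.73211659  0.16094032]
start 0.47 -0.0067 -0.0308 77.8 1043
start 0.486 -0.0317 -0.0052 9.2 799
start 0.502 -0.0311 -0.0053 9.7 1032
now 0.47 -0.0312 -0.0065 11.8 1138
now 0.502 -0.0317 -0.0056 10.0 864
```

Call:
jog_arm:
  steps:
    - {"xyz": [0,0,0],"dr": [0,0,0]}
    - {"xyz": [0,0,0],"dr": [0,0,0]}
    - {"xyz": [0,0,0],"dr": [0,0,0]}
    - {"xyz": [0,0,0],"dr": [0,0,0]}
    - {"xyz": [0,0,0],"dr": [0,0,0]}
  fingers: 0.4
  grip_force: 30

```text
t: 8.32
ee_pos: [0.5004, -0.1806, 0.069]
orientation: [180.0, 0.0, -172.6]
ft_force: [-1.2, 3.5, 3.3]
grip_width: 0.0593
finger_force: 30.0
```

Call:
jog_arm:
  steps:
    - {"xyz": [0,0,-0.07],"dr": [0,0,0]}
    - {"xyz": [0,0,-0.14],"dr": [0,0,0]}
    - {"xyz": [0,0,-0.22],"dr": [0,0,0]}
    - {"xyz": [0,0,-0.22],"dr": [0,0,0]}
    - {"xyz": [0,0,-0.22],"dr": [0,0,0]}
    - {"xyz": [0,0,-0.22],"dr": [0,0,0]}

```text
t: 9.07
ee_pos: [0.5, -0.1808, 0.0793]
orientation: [180.0, -0.0, -172.6]
ft_force: [0.6, 0.2, -6.7]
grip_width: 0.0594
finger_force: 30.0
```

```bash
cat >> h.py <<'E'
def heft():
    F=[]
    for _ in range(8): eyes.read_camera("top");o=bot.get_obs();F.append(np.r_[o["ft_force"],o["effort"][1:3]])
    print("heft",np.mean(F,0).round(2),np.std(F,0).round(2),o["ee_pos"],o["orientation"])
E
python3 -c "
from h import *
heft()"
```

```text
heft [  0.22   0.2   -6.62 -37.56  16.1 ] [0.4  0.56 0.41 0.01 0.  ] [ 0.50016971 -0.18083263  0.07946963] [-1.79999754e+02 -6.55837960e-04 -1.72590649e+02]
```

Call:
jog_arm:
  steps:
    - {"xyz": [0,0,0.08],"dr": [0,0,0]}
    - {"xyz": [0,0,0.16],"dr": [0,0,0]}
    - {"xyz": [0,0,0.22],"dr": [0,0,0]}
    - {"xyz": [0,0,0.22],"dr": [0,0,0]}

```text
t: 9.98
ee_pos: [0.5, -0.1808, 0.0691]
orientation: [-180.0, -0.0, -172.6]
ft_force: [-2.9, 2.0, 0.3]
grip_width: 0.0595
finger_force: 30.0
```

Call:
jog_arm:
  steps:
    - {"xyz": [0,0,0],"dr": [0,0,0]}
    - {"xyz": [0,0,0],"dr": [0,0,0]}
    - {"xyz": [0,0,0],"dr": [0,0,0]}
    - {"xyz": [0,0,-0.8],"dr": [0,0,0]}
    - {"xyz": [0,0,-1.8],"dr": [0,0,0]}
    - {"xyz": [0,1.25,-2.2],"dr": [0,0,0]}
    - {"xyz": [0,2.5,-2.2],"dr": [0,0,0]}
    - {"xyz": [0,2.5,-2.2],"dr": [0,0,0]}
  fingers: 1

```text
t: 10.98
ee_pos: [0.4841, -0.0539, 0.1794]
orientation: [180.0, 0.1, -172.3]
ft_force: [-0.6, -0.3, 0.3]
grip_width: 0.0875
finger_force: 0.0
```

```bash
python3 -c "
from h import *
for c in ('side','top'):p,d=eyes.read_camera(c);tins(c,p,d)
to(.486,-.057,.07,-172.5)"
```

```text
side n 167 mean [ 0.4981 -0.1807  0.1202] circ [ 0.5008 -0.1797] 0.0298 red 11 [ 0.4694 -0.1874  0.1084]
side n 83 mean [ 0.4785 -0.068   0.1206] circ [ 0.4826 -0.062 ] 0.0267 red 4 [ 0.4483 -0.0621  0.1107]
rack ((0.48604997992515564, -0.058934926986694336), (0.10426855087280273, 0.3621893525123596), 7.117112159729004)
top n 111 mean [ 0.5021 -0.192   0.1226] circ [ 0.502  -0.1825] 0.0278 red 7 [ 0.4712 -0.187   0.111 ]
rack ((0.4893270432949066, -0.0855184942483902), (0.10024139285087585, 0.31484875082969666), 7.8968915939331055)
to 0.486 -0.057 0.07 -172.5 xyz [-0.031 -0.019  2.176] dr [-0.   0.1  0. ]
```

Call:
jog_arm:
  steps:
    - {"xyz": [-0.03,-0.02,0.5],"dr": [0,0,0]}
    - {"xyz": [-0.03,-0.02,1.3],"dr": [0,0,0]}
    - {"xyz": [-0.03,-0.02,1.9],"dr": [0,0,0]}
    - {"xyz": [-0.03,-0.02,2.17],"dr": [0,0,0]}
    - {"xyz": [-0.03,-0.02,2.17],"dr": [0,0,0]}

```text
t: 11.7
ee_pos: [0.4855, -0.0586, 0.0693]
orientation: [-180.0, -0.1, -172.7]
ft_force: [-0.5, 0.1, 1.3]
grip_width: 0.087
finger_force: 0.0
```

Call:
jog_arm:
  steps:
    - {"xyz": [0,0,0],"dr": [0,0,0]}
    - {"xyz": [0,0,0],"dr": [0,0,0]}
    - {"xyz": [0,0,0],"dr": [0,0,0]}
    - {"xyz": [0,0,0],"dr": [0,0,0]}
    - {"xyz": [0,0,0],"dr": [0,0,0]}
  fingers: 0.4

```text
t: 12.32
ee_pos: [0.4862, -0.0573, 0.0706]
orientation: [180.0, 0.1, -172.6]
ft_force: [-0.7, 2.2, 4.2]
grip_width: 0.06
finger_force: 30.0
```

Call:
jog_arm:
  steps:
    - {"xyz": [0,0,-0.07],"dr": [0,0,0]}
    - {"xyz": [0,0,-0.14],"dr": [0,0,0]}
    - {"xyz": [0,0,-0.22],"dr": [0,0,0]}
    - {"xyz": [0,0,-0.22],"dr": [0,0,0]}
    - {"xyz": [0,0,-0.22],"dr": [0,0,0]}
    - {"xyz": [0,0,-0.22],"dr": [0,0,0]}

```text
t: 13.08
ee_pos: [0.4856, -0.0577, 0.0809]
orientation: [180.0, -0.0, -172.6]
ft_force: [0.2, 1.5, -4.0]
grip_width: 0.06
finger_force: 30.0
```

```bash
python3 -c "
from h import *
heft()"
```

```text
heft [ -0.39   1.    -3.88 -32.17  14.8 ] [0.48 0.41 0.35 0.04 0.03] [ 0.48559877 -0.05770751  0.08091432] [ 1.79999546e+02 -9.80601942e-03 -1.72596008e+02]
```

Call:
jog_arm:
  steps:
    - {"xyz": [0,0,0.08],"dr": [0,0,0]}
    - {"xyz": [0,0,0.16],"dr": [0,0,0]}
    - {"xyz": [0,0,0.22],"dr": [0,0,0]}
    - {"xyz": [0,0,0.22],"dr": [0,0,0]}

```text
t: 13.98
ee_pos: [0.4857, -0.0577, 0.0706]
orientation: [-180.0, -0.0, -172.6]
ft_force: [-3.4, 1.1, 2.8]
grip_width: 0.06
finger_force: 30.0
```

Call:
jog_arm:
  steps:
    - {"xyz": [0,0,0],"dr": [0,0,0]}
    - {"xyz": [0,0,0],"dr": [0,0,0]}
    - {"xyz": [0,0,0],"dr": [0,0,0]}
    - {"xyz": [0,0,-0.8],"dr": [0,0,0]}
    - {"xyz": [0,0,-1.8],"dr": [0,0,0]}
    - {"xyz": [0,1.25,-2.2],"dr": [0,0,0]}
    - {"xyz": [0,2.5,-2.2],"dr": [0,0,0]}
    - {"xyz": [0,2.5,-2.2],"dr": [0,0,0]}
  fingers: 1

```text
t: 14.98
ee_pos: [0.4695, 0.0694, 0.1806]
orientation: [180.0, 0.1, -172.3]
ft_force: [-0.3, 0.2, 0.5]
grip_width: 0.0871
finger_force: 0.0
```

```bash
python3 -c "
from h import *
for c in ('side','top'):p,d=eyes.read_camera(c);tins(c,p,d)
to(.470,.0665,.07,-172.5)"
```

```text
side n 136 mean [ 0.4942 -0.183   0.12  ] circ [ 0.5005 -0.1818] 0.0285 red 10 [ 0.4689 -0.1879  0.1085]
rack ((0.4925249218940735, -0.149748295545578), (0.09570310264825821, 0.18124714493751526), 7.5113606452941895)
top n 209 mean [ 0.5005 -0.1813  0.1221] circ [ 0.4979 -0.1833] 0.0323 red 7 [ 0.471  -0.1866  0.1133]
top n 189 mean [ 0.4852 -0.0607  0.1217] circ [ 0.4803 -0.0598] 0.0336 red 6 [ 0.4553 -0.0634  0.1117]
rack ((0.48636171221733093, -0.05818970501422882), (0.10016117990016937, 0.3683583438396454), 7.548227310180664)
to 0.47 0.0665 0.07 -172.5 xyz [-0.011 -0.009  2.198] dr [-0. -0.  0.]
```

Call:
jog_arm:
  steps:
    - {"xyz": [-0.01,-0.01,0.5],"dr": [0,0,0]}
    - {"xyz": [-0.01,-0.01,1.3],"dr": [0,0,0]}
    - {"xyz": [-0.01,-0.01,1.9],"dr": [0,0,0]}
    - {"xyz": [-0.01,-0.01,2.2],"dr": [0,0,0]}
    - {"xyz": [-0.01,-0.01,2.2],"dr": [0,0,0]}

```text
t: 15.7
ee_pos: [0.4693, 0.064, 0.0686]
orientation: [-179.9, -0.2, -172.7]
ft_force: [-0.6, -1.1, 0.9]
grip_width: 0.0871
finger_force: 0.0
```

Call:
jog_arm:
  steps:
    - {"xyz": [0,0,0],"dr": [0,0,0]}
    - {"xyz": [0,0,0],"dr": [0,0,0]}
    - {"xyz": [0,0,0],"dr": [0,0,0]}
    - {"xyz": [0,0,0],"dr": [0,0,0]}
    - {"xyz": [0,0,0],"dr": [0,0,0]}
  fingers: 0.4

```text
t: 16.32
ee_pos: [0.4703, 0.0662, 0.0705]
orientation: [180.0, 0.0, -172.6]
ft_force: [-3.2, 3.0, 4.4]
grip_width: 0.0596
finger_force: 29.9
```

Call:
jog_arm:
  steps:
    - {"xyz": [0,0,-0.07],"dr": [0,0,0]}
    - {"xyz": [0,0,-0.14],"dr": [0,0,0]}
    - {"xyz": [0,0,-0.22],"dr": [0,0,0]}
    - {"xyz": [0,0,-0.22],"dr": [0,0,0]}
    - {"xyz": [0,0,-0.22],"dr": [0,0,0]}
    - {"xyz": [0,0,-0.22],"dr": [0,0,0]}

```text
t: 17.08
ee_pos: [0.47, 0.066, 0.0812]
orientation: [180.0, 0.0, -172.6]
ft_force: [-2.0, 4.5, 0.1]
grip_width: 0.0602
finger_force: 30.0
```

```bash
python3 -c "
from h import *
heft()"
```

```text
heft [ -2.09   4.85  -0.81 -29.41  13.47] [0.46 0.52 0.48 0.   0.  ] [0.47003978 0.06601489 0.08119807] [ 1.79983364e+02  2.26540037e-03 -1.72594254e+02]
```

Call:
jog_arm:
  steps:
    - {"xyz": [0,0,0.08],"dr": [0,0,0]}
    - {"xyz": [0,0,0.16],"dr": [0,0,0]}
    - {"xyz": [0,0,0.22],"dr": [0,0,0]}
    - {"xyz": [0,0,0.22],"dr": [0,0,0]}

```text
t: 17.98
ee_pos: [0.4709, 0.0662, 0.0705]
orientation: [180.0, 0.1, -172.6]
ft_force: [-1.6, 4.4, 3.3]
grip_width: 0.0599
finger_force: 30.0
```

The lateral force of 5 N shows that the tin is rubbing on its socket wall. I'll lift again with a small shift to +y.

Call:
jog_arm:
  steps:
    - {"xyz": [0,0.02,-0.1],"dr": [0,0,0]}
    - {"xyz": [0.01,0.04,-0.22],"dr": [0,0,0]}
    - {"xyz": [0.01,0.04,-0.22],"dr": [0,0,0]}
    - {"xyz": [0.01,0.04,-0.22],"dr": [0,0,0]}
    - {"xyz": [0.01,0.04,-0.22],"dr": [0,0,0]}

```text
t: 18.6
ee_pos: [0.4691, 0.0675, 0.0807]
orientation: [-180.0, -0.0, -172.6]
ft_force: [-0.6, -0.8, -3.0]
grip_width: 0.0593
finger_force: 30.0
```

```bash
python3 -c "
from h import *
heft()
W=world('top',eyes.read_camera('top')[1])"
```

```text
heft [ -0.09   0.12  -2.55 -30.31  14.12] [0.56 0.27 0.47 0.02 0.01] [0.46936431 0.06776161 0.08092948] [-1.79998713e+02 -4.17947342e-03 -1.72595395e+02]
```

The weights are about 0.68 kg (right), 0.40 kg (middle) and 0.26 kg (left), so the right tin is the heaviest. I'll set the left one back and go to the right.

Call:
jog_arm:
  steps:
    - {"xyz": [0,0,0.08],"dr": [0,0,0]}
    - {"xyz": [0,0,0.16],"dr": [0,0,0]}
    - {"xyz": [0,0,0.22],"dr": [0,0,0]}
    - {"xyz": [0,0,0.22],"dr": [0,0,0]}

```text
t: 19.55
ee_pos: [0.4692, 0.0677, 0.0704]
orientation: [-180.0, -0.0, -172.6]
ft_force: [-1.6, 1.0, 4.8]
grip_width: 0.0597
finger_force: 29.9
```

Call:
jog_arm:
  steps:
    - {"xyz": [0,0,0],"dr": [0,0,0]}
    - {"xyz": [0,0,0],"dr": [0,0,0]}
    - {"xyz": [0,0,0],"dr": [0,0,0]}
    - {"xyz": [0,0,-0.8],"dr": [0,0,0]}
    - {"xyz": [0,0,-1.8],"dr": [0,0,0]}
    - {"xyz": [0,-1.2,-2.4],"dr": [0,0,0]}
    - {"xyz": [0,-2.4,-2.4],"dr": [0,0,0]}
    - {"xyz": [0,-3.6,-2.4],"dr": [0,0,0]}
  fingers: 1

```text
t: 20.55
ee_pos: [0.4931, -0.1123, 0.1909]
orientation: [-180.0, 0.1, -172.5]
ft_force: [0.7, -0.3, -0.1]
grip_width: 0.0872
finger_force: 0.0
```

```bash
python3 -c "
from h import *
to(.5005,-.181,.19,-172.5)"
```

```text
to 0.5005 -0.181 0.19 -172.5 xyz [ 0.032 -1.382  0.018] dr [-0.   0.1 -0. ]
```

Call:
jog_arm:
  steps:
    - {"xyz": [0.03,-0.9,0],"dr": [0,0,0]}
    - {"xyz": [0.03,-1.39,0],"dr": [0,0,0]}
    - {"xyz": [0.03,-1.39,0],"dr": [0,0,0]}
    - {"xyz": [0.03,-1.39,0],"dr": [0,0,0]}

```text
t: 21.05
ee_pos: [0.4998, -0.1795, 0.1897]
orientation: [180.0, -0.0, -172.6]
ft_force: [0.0, 0.0, 0.1]
grip_width: 0.0867
finger_force: 0.0
```

```bash
python3 -c "
from h import *
p,d=eyes.read_camera('top');W=world('top',d);p=p.astype(float)
to(.5005,-.181,.068,-172.5)
w=np.clip(p[...,0]-1.3*np.maximum(p[...,1],p[...,2])-20,0,None)
for x,y in ((.470,.0665),(.486,-.057)):
    m=(np.hypot(W[...,0]-x,W[...,1]-y)<.055)&(W[...,2]>.112)&(W[...,2]<.13)
    c=W[m].mean(0);print(c)
    m=(np.hypot(W[...,0]-x,W[...,1]-y)<.055)&(W[...,2]>.1)&(W[...,2]<.13)
    ww=w*m;cx=(W[...,0]*ww).sum()/ww.sum()-c[0];cy=(W[...,1]*ww).sum()/ww.sum()-c[1]
    print(x,cx,cy,np.degrees(np.arctan2(-cy,-cx)).round(1))
"
```

```text
to 0.5005 -0.181 0.068 -172.5 xyz [-0.007 -0.038  2.438] dr [ 0. -0. -0.]
[0.46803265 0.066165   0.12200782]
0.47 -0.0309917176227828 -0.005904337125612627 10.8
[nan nan nan]
0.486 nan nan nan<string>:8: RuntimeWarning: Mean of empty slice.
  ret = um.true_divide(
<string>:10: RuntimeWarning: invalid value encountered in scalar divide
```

Call:
jog_arm:
  steps:
    - {"xyz": [-0.01,-0.03,0.5],"dr": [0,0,0]}
    - {"xyz": [-0.01,-0.03,1.3],"dr": [0,0,0]}
    - {"xyz": [-0.01,-0.03,2.0],"dr": [0,0,0]}
    - {"xyz": [-0.01,-0.03,2.4],"dr": [0,0,0]}
    - {"xyz": [-0.01,-0.03,2.42],"dr": [0,0,0]}
    - {"xyz": [-0.01,-0.03,2.42],"dr": [0,0,0]}

```text
t: 21.85
ee_pos: [0.5016, -0.1808, 0.0699]
orientation: [-180.0, 0.1, -172.5]
ft_force: [0.2, -0.1, 0.3]
grip_width: 0.0867
finger_force: 0.0
```

Call:
jog_arm:
  steps:
    - {"xyz": [0,0,0],"dr": [0,0,0]}
    - {"xyz": [0,0,0],"dr": [0,0,0]}
    - {"xyz": [0,0,0],"dr": [0,0,0]}
    - {"xyz": [0,0,0],"dr": [0,0,0]}
    - {"xyz": [0,0,0],"dr": [0,0,0]}
    - {"xyz": [0,0,0],"dr": [0,0,0]}
  fingers: 0.4
  grip_force: 40

```text
t: 22.6
ee_pos: [0.5008, -0.1811, 0.0692]
orientation: [180.0, 0.0, -172.6]
ft_force: [-0.9, 2.5, 4.0]
grip_width: 0.0597
finger_force: 40.0
```

Call:
jog_arm:
  steps:
    - {"xyz": [0,0,-0.2],"dr": [0,0,0]}
    - {"xyz": [0,0,-0.5],"dr": [0,0,0]}
    - {"xyz": [0,0,-0.9],"dr": [0,0,0]}
    - {"xyz": [0,0,-1.4],"dr": [0,0,0]}
    - {"xyz": [0,0,-1.9],"dr": [0,0,0]}
    - {"xyz": [0,0,-2.4],"dr": [0,0,0]}
    - {"xyz": [0,0,-2.8],"dr": [0,0,0]}
    - {"xyz": [0,0,-3.0],"dr": [0,0,0]}

```text
t: 23.6
ee_pos: [0.5002, -0.1813, 0.22]
orientation: [180.0, 0.0, -172.6]
ft_force: [-0.9, 0.2, -6.8]
grip_width: 0.0598
finger_force: 40.0
```

Call:
jog_arm:
  steps:
    - {"xyz": [0,0,0],"dr": [0,0,0]}
    - {"xyz": [0,0,0],"dr": [0,0,0]}
    - {"xyz": [0,0,0],"dr": [0,0,0]}
    - {"xyz": [0,0,0],"dr": [0,0,0]}

```text
t: 24.1
ee_pos: [0.5005, -0.1812, 0.2183]
orientation: [180.0, -0.1, -172.6]
ft_force: [-0.1, 0.6, -6.5]
grip_width: 0.06
finger_force: 40.0
```

```bash
python3 -c "
from h import *
heft()
p,d=eyes.read_camera('side');q,e=eyes.read_camera('top')
cv2.imwrite('pics/end.png',np.hstack([cv2.resize(p[100:260,190:350,::-1],(400,400)),cv2.resize(q[130:250,180:330,::-1],(400,400))]))
tins('top',q,e)"
```

```text
heft [  0.07   0.04  -6.42 -33.69  20.51] [0.68 0.52 0.37 0.01 0.02] [ 0.50071335 -0.18127422  0.21897366] [ 1.79998619e+02 -2.11022030e-03 -1.72595229e+02]
top n 202 mean [0.468  0.0661 0.122 ] circ [0.4639 0.0674] 0.0327 red 6 [0.4375 0.0598 0.1117]
rack ((0.486342191696167, -0.05521325767040253), (0.10078080743551254, 0.3604896664619446), 7.6123738288879395)
```

View pics/end.png

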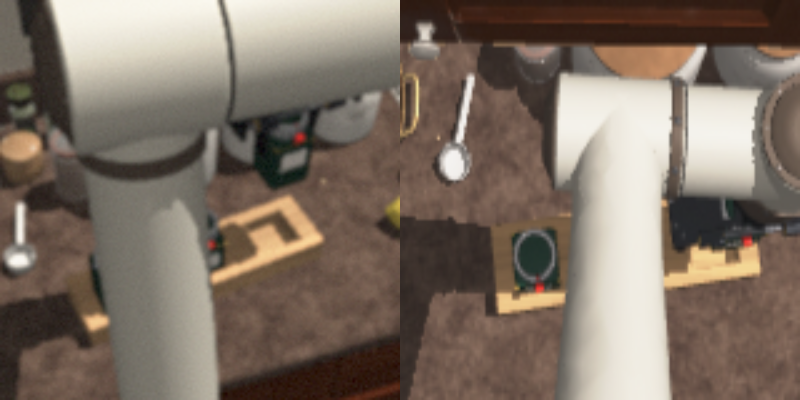

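The right tin is held up and upright with its lug at the front (300,138). Its socket is empty, and the left tin's lug is at the front (540,287). Handing in.

```bash
python3 -c "
from bench import bot
print(bot.job_done())"
```

```text
the job is handed in; nothing more can be done
None
```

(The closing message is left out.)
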